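# Clamp the batten and hold the crosscut length stop at its mark

### The job

Slide the green jaw shut until it presses the batten firmly against the fence. Then push the red lock button fully down to free the telescoping length stop, draw its orange paddle out until the pointer lines up with the red rider on the scale, and finish while still holding it there against its return spring, with the batten still clamped. Leave the rider, hammer, tape measure and glue bottle where they are.

Things in the scene. Friction and masses are not known exactly. Their poses are not given: they have to be found in the camera images.
- jig: fixed crosscut jig; plywood base 255 x 430 x 12 mm (x -110..145, y -185..245). Origin on the bench, z up, +x away from the robot at yaw 0, +y left. Aluminium fence along y: face at x = 30, 20 thick, y -170..50, top at z = 45 mm. Behind it (x 50..80, same y and top) the grey tube of the length stop. White scale, a tick each 5 mm, at x 108..140, y 50..222
- batten: loose light-wood batten 40 (x) x 130 (y) x 28 (z) mm, about 80 g, on the jig base between jaw and fence, length about along the jig's y, up to 5 degrees askew, with a gap to the fence; origin at the centre of its underside, 12 mm above the bench. Clamped, it lies flat against the fence, its centre at x = 10 mm in the jig frame
- jaw (a joint): green sliding jaw, m: 0 fully open, grows as it slides along the jig's +x towards the fence; 0.055 when the 40 mm batten is clamped between jaw and fence; starts at 0 to 0.02. Friction about 4 N, stays where it is left. Block 25 x 60 mm, top 41 mm above the bench, with a black paddle on top
- jaw_grip (a point): grip point in the jaw's black upright paddle, which is 16 mm (jig x) x 40 mm (jig y) and reaches from 44 to 102 mm above the bench; the point is on its centre plane 85 mm above the bench (17 mm below its top edge). The jaw's pressing face is 12.5 mm farther along the jig's +x
- lock (a joint): red lock button on top of the grey tube, m: 0 up (locked), grows downward to 0.008 (fully down, released). About 2.5 N of friction to move, no return spring: it stays down. The stop cannot be drawn out until it is down by 7 mm or more
- lock_top (a point): centre of the top of the red button, cap diameter 28 mm, top 70 mm above the bench when up, 62 mm when down
- stop_arm (a joint): telescoping length stop, m: 0 home (start), grows as it is drawn out along the jig's +y, to 0.135. A return spring pulls it home with about 4 N at home to 7 N far out, plus 1 N friction; let go, it slides back
- stop_grip (a point): grip point in the stop's orange upright paddle, which is 14 mm (jig y) x 40 mm (jig x) and reaches from 47 to 104 mm above the bench; the point is on its centre plane 88 mm above the bench (16 mm below its top edge). The pointer lies in the same plane
- pointer_tip (a point): tip of the stop's pointer: a 5 mm wide dark finger with a red centre line reaching from the paddle's foot along the jig's +x over the scale, 20 mm above the bench
- rider_tip (a point): tip of the red rider clip (20 x 12 x 14 mm) on the outer edge of the scale, its 3 mm tip pointing to the jig's -x; marks the wanted extension, 50 to 115 mm from the pointer's home. Pointer and rider line up when pointer_tip and rider_tip have the same y in the jig frame (they pass 2 mm apart in x, without touching)
- hammer: hammer 290 mm long lying on the bench, wooden handle towards -x of its frame; origin under its middle. Leave alone
- tape_measure: yellow tape measure 80 x 36 x 56 mm standing on the bench, origin at the centre of its underside. Leave alone
- glue: white glue bottle, diameter 60 mm, 160 mm high, standing on the bench, origin at the centre of its underside. Leave alone
There are look-alikes about, which are no part of the job. There is more than one size of the batten; the job needs the middle-sized.

How it is judged:
On the way, in this order (a step that is already met when the one before it is completed fails the run):
1. the jaw presses the batten against the fence with at least 4 N (contact force between jaw and batten above 4 N and value of joint jaw above 0.0525 m and angle between the x axis of batten and the x axis of jig, either way round below 0.04 rad), for 0.1 s.
2. the lock button is pushed fully down (7 mm or more) (value of joint lock above 0.007 m), for 0.1 s.
At the end, for the whole second after the job is handed in: The fingers hold the stop still (over 2 N), pointer within 3 mm of the rider along the scale; button down; jaw within 2.5 mm of closed; batten on the base, within 2.5 mm of the fence, square to 0.04 rad; rider moved less than 4 mm (y of pointer_tip in the frame of rider_tip between -0.003 and 0.003 m and velocity of joint stop_arm between -0.005 and 0.005 m/s and contact force between the fingers and stop_arm above 2 N and value of joint lock above 0.0065 m and value of joint jaw above 0.0525 m and x of batten in the frame of jig above 0.0075 m and z of batten in the frame of jig below 0.016 m and angle between the x axis of batten and the x axis of jig, either way round below 0.04 rad and distance of rider_tip from where it was at the start of the episode below 0.004 m); the arm keeps its last pose, push and grip.
It fails at once if the red rider is shifted by more than 4 mm (distance of rider_tip from where it was at the start of the episode above 0.004 m).
It fails at once if the hammer, tape measure or glue bottle is moved by more than 20 mm or the bottle or tape is tipped (distance of any of hammer, tape_measure, glue from where it was at the start of the episode above 0.02 m or angle between any of glue, tape_measure's own z axis and vertical above 0.3 rad).
It also fails if it takes over 64 s, if anything falls off the work surface, if the arm or the gripper's body presses on something with over 40 N, if the wrist force passes 120 N, or if a joint passes its speed limit or range.

### The arm

A 6-joint arm with a two-finger parallel gripper is mounted at the origin on the work surface. World frame = base frame: x ahead of the robot, y to its left, z up, the work surface at z = 0. Lengths are in m, angles in rad, forces in N, time in s.
With the tool pointing down it reaches from about 0.4 to 0.825 m from the base axis. Payload 7 kg.
Tool frame: the origin (TCP) lies on the front face of the gripper's body, between the roots of the fingers; the fingertips stand 66 mm ahead of it and the grasp point (between the pads) lies 47 mm ahead of it; z points along the fingers, y is the line along which they close (so a half turn about z gives the same grasp; the last joint's range is limited). The gripper opens to 88 mm and grips with 3 to 60 N. Pads are 19 mm wide; open, the fingers measure 130 mm over their backs; the gripper's body (78 mm by 193 mm) begins 47 mm behind the grasp point.
Start: joints at [1.442, 0.359, 0.012, 0, -1.224, -0.288], TCP at [0.273, 0.617, 0.292] pointing down, gripper open.
Joint ranges: [-3.07, 3.07], [-1.43, 2.12], [-1.02, 1.25], [-3.03, 1.67], [-3.05, -0], [-3.03, 3.03]. Speed limits (rad/s): [2.39, 2.39, 3.01, 3.14, 3.14, 3.14].

### API

Orientations are given as [roll, pitch, yaw] about the fixed x, y, z axes, in that order (R = Rz(yaw) Ry(pitch) Rx(roll)).
In Python, from station import arm gives the robot as it stands. The module is installed in compiled form; this text tells all that it offers.
- The arm moves only by the tool move_arm, never from a script. Its argument "increments" is a list of rows, each an object of numbers: "jaw": the gripper command: -1 is shut, 1 is fully open, values between are in proportion; "dx", "dy", "dz": the shift along the tool's x, y, z in m; "twist": the turn about the tool's z in rad. A call has 1 to 12 rows; each row shifts and turns the commanded pose from where the row before left it, along the tool's axes as they then stand; what a row does not reach is not made up. A row lasts 1/12 s, in which the tool goes at most 41.7 mm and 7.16 degrees, less where a joint would pass 70% of its speed; a pose out of reach is approached as far as the arm can. A call is refused whole if a number of a shift passes 0.0417 or a number of a turn 0.125, either way. A call with a gripper value outside its range is refused whole. The fingers move at their own pace and stop on an object; "force" is the grip in N (left out, the last holds). Time passes only in rows, so rows that do not move let the fingers close. It gives the time, the measured TCP pose, the force, the opening and the grip force at its end, in the units of the state.
- arm.get_state(): the state, without advancing time (a new reading comes with each control period).
- arm.grab_frame(name): name is "scene" or "top"; returns the picture (420x560x3 uint8, blue, green, red); there is no depth.
- arm.camera_info(name): a dict with "K" (3x3 intrinsics, pixels), "extrinsics" (4x4, takes a point from camera to world coordinates). Camera axes: x right, y down, z forward; pixel columns grow to the right and rows downward; lengths in m; the calibration is good to about 2 mm. A picture is of the moment at which its call begins. camera_info takes no time and is no camera call.
- arm.job_done(): hands the job in; it is judged then, once.
Trained networks look in the newest picture that a camera, given by its name, has taken for a name from the list of things; names that differ only in an ending like _2 or _b are one class to them, and where a whole thing is asked for, a point or a joint stands for the part that bears it (a point fixed in the world has none). Each returns a list of dicts, best first, with "score" (0 to 1); they miss things now and then, are a little off and sometimes report something else, mostly with a low value. They report only what shows in the picture. A call takes as long as a camera call. They do not tell look-alikes from the thing itself.
- arm.find_in(camera, name): "position" ([x, y, z] in m, in world coordinates, good to about 4 mm: the middle of the surface that is visible of it).
- arm.silhouettes(camera, name): "pixels" (420x560 bool, what is visible of it).
- arm.pinpoint(camera, name): "position" ([x, y, z] in m, in world coordinates, good to about 4 mm: a listed point, or the origin of a listed thing).
The state is a dict: "t": time; "q": joint angles; "qd": joint speeds; "joint_efforts": joint torques, N m; "eef_pos": TCP position; "ee_rot": TCP orientation; "force": force on the tool from outside, world axes, zero at the start; "moment": the same for the moment, N m; "width": finger opening in m; "gripper_force": force on a finger pad.
Only numpy, scipy, OpenCV 4.12 (cv2) and the standard library are available. Lean on these libraries where they do the work, as an engineer would, in place of code of your own. Each camera call takes 0.05 s, during which the arm holds its last target. There are 200 camera calls.

## Working session

There is one attempt and no reset: what is moved stays moved. The work goes in short steps, Python scripts to look and compute and a tool call to move; the robot and the scene stay as the last step left them, time stands still between calls to the robot, and variables do not carry over. Pictures are saved under pics/ and viewed, at most 10 in all, crops included, and the job is handed in when it is done.

Besides the shell and the picture viewer there is one more tool, called after "Emit:" as a command line: name --argument value ..., lists and objects as JSON in quotes. move_arm: Moves the arm, as the interface text tells. Its arguments: {"type":"object","properties":{"increments":{"type":"array"},"force":{"type":"number"}},"required":["increments"]}

```bash
mkdir -p pics; python3 - <<'E'
from station import arm
import cv2, numpy as np
for c in("scene","top"):
    cv2.imwrite(f"pics/{c}0.png",arm.grab_frame(c))
    print(c)
    for n in["jig","batten","jaw_grip","lock_top","stop_grip","pointer_tip","rider_tip","hammer","tape_measure","glue"]:
        print(n,[(np.round(d["position"],4).tolist(),round(d["score"],2)) for d in arm.pinpoint(c,n)[:4]])
s=arm.get_state();print(s)
for c in("scene","top"):
    i=arm.camera_info(c);print(np.round(i["K"],1).tolist(),np.round(i["extrinsics"],3).tolist())
E
```

```text
scene
jig [([0.5433, -0.1163, 0.0028], 0.67), ([0.6472, -0.0369, 0.0214], 0.59)]
batten [([0.251, -0.2703, -0.0002], 0.95), ([0.8127, -0.2388, -0.0023], 0.81), ([0.557, -0.1924, 0.0107], 0.64), ([0.4951, -0.2262, 0.0769], 0.56)]
jaw_grip [([0.4951, -0.2231, 0.0813], 0.84)]
lock_top [([0.6126, -0.1566, 0.0682], 0.66)]
stop_grip [([0.597, -0.0504, 0.0862], 0.54)]
pointer_tip [([0.6472, -0.0366, 0.0234], 0.68)]
rider_tip [([0.6399, 0.0379, 0.0195], 0.53)]
hammer [([0.5184, -0.4953, -0.001], 0.67)]
tape_measure [([0.6423, 0.037, 0.0231], 0.73), ([0.4659, 0.4134, -0.0002], 0.56), ([0.546, -0.113, 0.0022], 0.45)]
glue [([0.3021, 0.291, 0.0008], 0.96)]
top
jig [([0.5434, -0.1176, 0.0011], 0.67), ([0.635, 0.0309, 0.0202], 0.25)]
batten [([0.2553, -0.2699, 0.0017], 0.83), ([0.5551, -0.192, 0.011], 0.82), ([0.809, -0.2411, 0.0037], 0.55)]
jaw_grip [([0.4924, -0.2268, 0.0818], 0.64)]
lock_top [([0.6143, -0.1585, 0.0662], 0.38)]
stop_grip [([0.5958, -0.0436, 0.0864], 0.55)]
pointer_tip [([0.649, -0.0375, 0.0227], 0.45)]
rider_tip [([0.6389, 0.0329, 0.0204], 0.41)]
hammer [([0.5172, -0.4936, -0.0
[... 507 characters left out ...]
15161e+00,
        1.25689834e-02, -1.86873774e-05]), 'eef_pos': array([0.27325999, 0.61719524, 0.2921627 ]), 'ee_rot': array([-3.14158567e+00,  2.04956438e-05, -4.16781367e-01]), 'force': array([ 0.24214514, -1.11828008,  0.29778861]), 'moment': array([ 0.01692805, -0.06011815,  0.01183982]), 'gripper_force': 0.0, 'width': 0.08738206517215719}
[[539.9, 0.0, 276.3], [0.0, 539.9, 218.0], [0.0, 0.0, 1.0]] [[0.88, 0.402, -0.253, 0.98], [0.475, -0.746, 0.467, -0.825], [-0.001, -0.531, -0.848, 1.51], [0.0, 0.0, 0.0, 1.0]]
[[385.2, 0.0, 280.1], [0.0, 385.2, 209.4], [0.0, 0.0, 1.0]] [[-0.018, -0.986, 0.166, 0.352], [-1.0, 0.016, -0.009, -0.027], [0.007, -0.166, -0.986, 1.236], [0.0, 0.0, 0.0, 1.0]]
```

View pics/scene0.png

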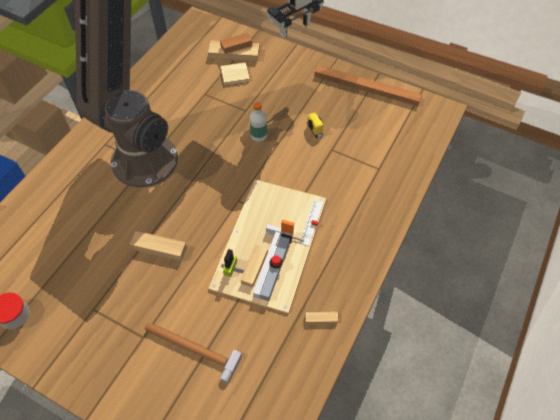

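View pics/top0.png

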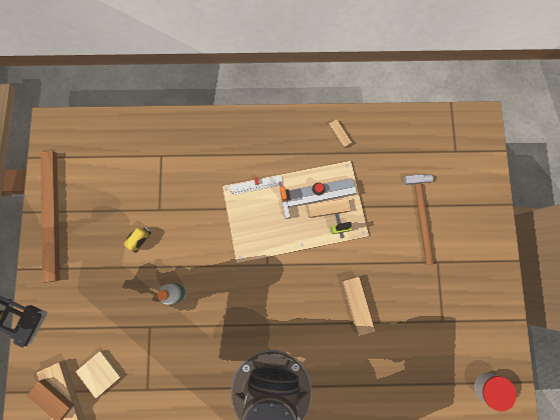

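The jig is at about (295,210) in the top view, yawed roughly +10°. It shows the green jaw with its black paddle near (340,228), the red button at (319,188), the orange paddle at (284,193) and the red rider at (257,181). The other battens are off the jig. Next I'll fit the jig pose.

```bash
cat > h.py <<'E'
from station import arm
import cv2, numpy as np
from scipy.optimize import least_squares
def proj(c,P):
    i=arm.camera_info(c);E=np.linalg.inv(i["extrinsics"]);p=np.atleast_2d(P)@E[:3,:3].T+E[:3,3];p=p@np.array(i["K"]).T;return p[:,:2]/p[:,2:]
def plane(c,uv,z):
    i=arm.camera_info(c);E=np.array(i["extrinsics"]);d=np.c_[np.atleast_2d(uv),np.ones(len(np.atleast_2d(uv)))]@np.linalg.inv(i["K"]).T@E[:3,:3].T;o=E[:3,3];return o+d*((z-o[2])/d[:,2])[:,None]
E
python3 - <<'E'
from h import *
dist={}
for c in("scene","top"):
    arm.grab_frame(c); m=arm.silhouettes(c,"jig")[0]["pixels"].astype(np.uint8)
    q=cv2.findContours(m,cv2.RETR_EXTERNAL,cv2.CHAIN_APPROX_NONE)[0]; q=max(q,key=cv2.contourArea)
    w=plane(c,q[:,0].astype(float),0.012)[:,:2]; r=cv2.minAreaRect((w*1000).astype(np.float32)); print(c,m.sum(),r)
    edge=np.ones_like(m); cv2.drawContours(edge,[q],-1,0,1); dist[c]=cv2.distanceTransform(edge,cv2.DIST_L2,5)
L=np.array([[-.110,-.185],[.145,-.185],[.145,.245],[-.110,.245]])
B=np.vstack([np.linspace(L[k],L[(k+1)%4],40) for k in range(4)])
def f(p,cs=("scene","top")):
    R=np.array([[np.cos(p[2]),-np.sin(p[2])],[np.sin(p[2]),np.cos(p[2])]]);P=np.c_[B@R.T+p[:2],np.full(len(B),.012)];o=[]
    for c in cs:
        uv=proj(c,P).astype(np.float32); o.append(cv2.remap(dist[c],uv[:,0],uv[:,1],cv2.INTER_LINEAR).ravel())
    return np.concatenate(o)
for cs in(("scene",),("top",),("scene","top")):
    s=least_squares(f,[.543,-.117,.18],args=(cs,),loss="soft_l1",diff_step=1e-3,x_scale=[.01,.01,.02]); print(cs,s.x,s.cost)
p=s.x; R=np.array([[np.cos(p[2]),-np.sin(p[2])],[np.sin(p[2]),np.cos(p[2])]])
for n in["batten","jaw_grip","lock_top","stop_grip","pointer_tip","rider_tip"]:
    for c in("scene","top"):
        print(n,c,[(np.round(R.T@(d["position"][:2]-p[:2])*1000,1).tolist()) for d in arm.pinpoint(c,n)[:3]])
E
```

```text
scene 9067 ((557.20947265625, -87.06484985351562), (259.1865234375, 439.7730407714844), 9.964768409729004)
top 9842 ((553.541748046875, -86.4281005859375), (258.0469055175781, 431.1142272949219), 10.117725372314453)
('scene',) [ 0.54575296 -0.12039202  0.17613337] 27.066466212272644
('top',) [ 0.54138774 -0.1194053   0.1823533 ] 29.06581735610962
('scene', 'top') [ 0.54342419 -0.11973511  0.17961729] 81.23886108398438
batten scene [[-316.8, -95.6], [242.5, -166.8], [-1.7, -75.6]]
batten top [[-311.4, -99.3], [240.6, -166.3], [-4.8, -74.2]]
jaw_grip scene [[-1.8, -74.0], [0.2, 4.0], [-65.8, -96.4]]
jaw_grip top [[-69.6, -95.3]]
lock_top scene [[61.0, -46.8]]
lock_top top [[63.0, -51.8]]
stop_grip scene [[64.9, 59.9]]
stop_grip top [[64.6, 64.0], [118.6, 133.9]]
pointer_tip scene [[118.9, 63.0]]
pointer_tip top [[117.5, 60.9]]
rider_tip scene [[121.9, 137.8]]
rider_tip top [[121.4, 135.9]]
```

Emit:
move_arm --increments '[{"jaw": 1, "dx": 0.0312, "dy": 0.0196}, {"dx": 0.0312, "dy": 0.0196}, {"dx": 0.0312, "dy": 0.0196}, {"dx": 0.0312, "dy": 0.0196}, {"dx": 0.0312, "dy": 0.0196}, {"dx": 0.0312, "dy": 0.0196}, {"dx": 0.0312, "dy": 0.0196}, {"dx": 0.0312, "dy": 0.0196}, {"dx": 0.0312, "dy": 0.0196}, {"dx": 0.0312, "dy": 0.0196}, {"dx": 0.0312, "dy": 0.0196}, {"dx": 0.0312, "dy": 0.0196}]'

```text
$.increments[0]: bad value
```

Emit:
move_arm --increments '[{"dx": 0.014, "dy": 0.037}, {"dx": 0.014, "dy": 0.037}, {"dx": 0.014, "dy": 0.037}, {"dx": 0.014, "dy": 0.037}, {"dx": 0.014, "dy": 0.037}, {"dx": 0.014, "dy": 0.037}, {"dx": 0.014, "dy": 0.037}, {"dx": 0.014, "dy": 0.037}, {"dx": 0.014, "dy": 0.037}, {"dx": 0.014, "dy": 0.037}, {"dx": 0.014, "dy": 0.037}, {"dx": 0.014, "dy": 0.037}]'

```text
$.increments[0]: bad value
```

Emit:
move_arm --increments '[{"twist": 0.122}, {"twist": 0.122}, {"twist": 0.122}, {"twist": 0.122}, {"twist": 0.122}, {"twist": 0.122}, {"twist": 0.122}, {"twist": 0.12}, {}]'

```text
$.increments[0]: bad value
```

Emit:
move_arm --increments '[{"jaw": 1, "dx": 0.0312, "dy": 0.0196, "dz": 0, "twist": 0}, {"jaw": 1, "dx": 0.0312, "dy": 0.0196, "dz": 0, "twist": 0}, {"jaw": 1, "dx": 0.0312, "dy": 0.0196, "dz": 0, "twist": 0}, {"jaw": 1, "dx": 0.0312, "dy": 0.0196, "dz": 0, "twist": 0}, {"jaw": 1, "dx": 0.0312, "dy": 0.0196, "dz": 0, "twist": 0}, {"jaw": 1, "dx": 0.0312, "dy": 0.0196, "dz": 0, "twist": 0}, {"jaw": 1, "dx": 0.0312, "dy": 0.0196, "dz": 0, "twist": 0}, {"jaw": 1, "dx": 0.0312, "dy": 0.0196, "dz": 0, "twist": 0}, {"jaw": 1, "dx": 0.0312, "dy": 0.0196, "dz": 0, "twist": 0}, {"jaw": 1, "dx": 0.0312, "dy": 0.0196, "dz": 0, "twist": 0}, {"jaw": 1, "dx": 0.0312, "dy": 0.0196, "dz": 0, "twist": 0}, {"jaw": 1, "dx": 0.0312, "dy": 0.0196, "dz": 0, "twist": 0}]'

```text
t: 2.9
eef_pos: [0.5211, 0.2489, 0.2925]
ee_rot: [-3.141, -0.0, -0.417]
force: [1.1, 1.5, -0.2]
width: 0.0877
gripper_force: 0.0
```

Emit:
move_arm --increments '[{"jaw": 1, "dx": 0.014, "dy": 0.037, "dz": 0, "twist": 0}, {"jaw": 1, "dx": 0.014, "dy": 0.037, "dz": 0, "twist": 0}, {"jaw": 1, "dx": 0.014, "dy": 0.037, "dz": 0, "twist": 0}, {"jaw": 1, "dx": 0.014, "dy": 0.037, "dz": 0, "twist": 0}, {"jaw": 1, "dx": 0.014, "dy": 0.037, "dz": 0, "twist": 0}, {"jaw": 1, "dx": 0.014, "dy": 0.037, "dz": 0, "twist": 0}, {"jaw": 1, "dx": 0.014, "dy": 0.037, "dz": 0, "twist": 0}, {"jaw": 1, "dx": 0.014, "dy": 0.037, "dz": 0, "twist": 0}, {"jaw": 1, "dx": 0.014, "dy": 0.037, "dz": 0, "twist": 0}, {"jaw": 1, "dx": 0.014, "dy": 0.037, "dz": 0, "twist": 0}, {"jaw": 1, "dx": 0.014, "dy": 0.037, "dz": 0, "twist": 0}, {"jaw": 1, "dx": 0.014, "dy": 0.037, "dz": 0, "twist": 0}]'

```text
t: 3.9
eef_pos: [0.4938, -0.2254, 0.2926]
ee_rot: [-3.141, -0.001, -0.417]
force: [0.7, 0.3, -0.5]
width: 0.0878
gripper_force: 0.0
```

Emit:
move_arm --increments '[{"jaw": 1, "dx": 0, "dy": 0, "dz": 0, "twist": 0.122}, {"jaw": 1, "dx": 0, "dy": 0, "dz": 0, "twist": 0.122}, {"jaw": 1, "dx": 0, "dy": 0, "dz": 0, "twist": 0.122}, {"jaw": 1, "dx": 0, "dy": 0, "dz": 0, "twist": 0.122}, {"jaw": 1, "dx": 0, "dy": 0, "dz": 0, "twist": 0.122}, {"jaw": 1, "dx": 0, "dy": 0, "dz": 0, "twist": 0.122}, {"jaw": 1, "dx": 0, "dy": 0, "dz": 0, "twist": 0.122}, {"jaw": 1, "dx": 0, "dy": 0, "dz": 0, "twist": 0.12}, {"jaw": 1, "dx": 0, "dy": 0, "dz": 0, "twist": 0}, {"jaw": 1, "dx": 0, "dy": 0, "dz": 0, "twist": 0}]'

```text
t: 4.73
eef_pos: [0.4943, -0.2234, 0.2923]
ee_rot: [-3.141, -0.0, -1.387]
force: [0.8, 0.4, -0.4]
width: 0.0875
gripper_force: 0.0
```

Emit:
move_arm --increments '[{"jaw": 1, "dx": 0, "dy": 0, "dz": 0.04, "twist": 0}, {"jaw": 1, "dx": 0, "dy": 0, "dz": 0.04, "twist": 0}, {"jaw": 1, "dx": 0, "dy": 0, "dz": 0.04, "twist": 0}, {"jaw": 1, "dx": 0, "dy": 0, "dz": 0.02, "twist": 0}, {"jaw": 1, "dx": 0, "dy": 0, "dz": 0.02, "twist": 0}, {"jaw": 1, "dx": 0, "dy": 0, "dz": 0, "twist": 0}, {"jaw": -1, "dx": 0, "dy": 0, "dz": 0, "twist": 0}, {"jaw": -1, "dx": 0, "dy": 0, "dz": 0, "twist": 0}, {"jaw": -1, "dx": 0, "dy": 0, "dz": 0, "twist": 0}, {"jaw": -1, "dx": 0, "dy": 0, "dz": 0, "twist": 0}, {"jaw": -1, "dx": 0, "dy": 0, "dz": 0, "twist": 0}, {"jaw": -1, "dx": 0, "dy": 0, "dz": 0, "twist": 0}]' --force 35

```text
t: 5.73
eef_pos: [0.4946, -0.2235, 0.133]
ee_rot: [-3.14, -0.0, -1.391]
force: [-0.2, -0.2, 0.3]
width: 0.0533
gripper_force: 0.0
```

Emit:
move_arm --increments '[{"jaw": -1, "dx": 0, "dy": 0, "dz": 0, "twist": 0}, {"jaw": -1, "dx": 0, "dy": 0, "dz": 0, "twist": 0}, {"jaw": -1, "dx": 0, "dy": 0, "dz": 0, "twist": 0}, {"jaw": -1, "dx": 0, "dy": 0, "dz": 0, "twist": 0}, {"jaw": -1, "dx": 0, "dy": 0, "dz": 0, "twist": 0}, {"jaw": -1, "dx": 0, "dy": 0, "dz": 0, "twist": 0}, {"jaw": -1, "dx": 0, "dy": 0, "dz": 0, "twist": 0}, {"jaw": -1, "dx": 0, "dy": 0, "dz": 0, "twist": 0}]'

```text
t: 6.4
eef_pos: [0.4936, -0.2235, 0.132]
ee_rot: [3.14, 0.0, -1.391]
force: [-4.1, -1.0, 1.5]
width: 0.0158
gripper_force: 35.0
```

Emit:
move_arm --increments '[{"jaw": -1, "dx": 0, "dy": -0.004, "dz": 0, "twist": 0}, {"jaw": -1, "dx": 0, "dy": -0.004, "dz": 0, "twist": 0}, {"jaw": -1, "dx": 0, "dy": -0.004, "dz": 0, "twist": 0}, {"jaw": -1, "dx": 0, "dy": -0.004, "dz": 0, "twist": 0}, {"jaw": -1, "dx": 0, "dy": -0.004, "dz": 0, "twist": 0}, {"jaw": -1, "dx": 0, "dy": -0.004, "dz": 0, "twist": 0}, {"jaw": -1, "dx": 0, "dy": -0.004, "dz": 0, "twist": 0}, {"jaw": -1, "dx": 0, "dy": -0.004, "dz": 0, "twist": 0}, {"jaw": -1, "dx": 0, "dy": -0.004, "dz": 0, "twist": 0}, {"jaw": -1, "dx": 0, "dy": -0.002, "dz": 0, "twist": 0}, {"jaw": -1, "dx": 0, "dy": 0, "dz": 0, "twist": 0}]'

```text
t: 7.32
eef_pos: [0.5323, -0.2164, 0.132]
ee_rot: [-3.141, 0.0, -1.391]
force: [-1.4, 1.5, -0.5]
width: 0.0158
gripper_force: 35.0
```

Emit:
move_arm --increments '[{"jaw": -1, "dx": 0, "dy": -0.001, "dz": 0, "twist": 0}, {"jaw": -1, "dx": 0, "dy": -0.001, "dz": 0, "twist": 0}, {"jaw": -1, "dx": 0, "dy": -0.001, "dz": 0, "twist": 0}, {"jaw": -1, "dx": 0, "dy": -0.001, "dz": 0, "twist": 0}, {"jaw": -1, "dx": 0, "dy": -0.001, "dz": 0, "twist": 0}, {"jaw": -1, "dx": 0, "dy": 0, "dz": 0, "twist": 0}]'

```text
t: 7.82
eef_pos: [0.5364, -0.2157, 0.132]
ee_rot: [3.141, 0.0, -1.391]
force: [-4.2, 1.8, 1.1]
width: 0.016
gripper_force: 35.0
```

Emit:
move_arm --increments '[{"jaw": -1, "dx": 0, "dy": -0.001, "dz": 0, "twist": 0}, {"jaw": -1, "dx": 0, "dy": -0.001, "dz": 0, "twist": 0}, {"jaw": -1, "dx": 0, "dy": -0.001, "dz": 0, "twist": 0}, {"jaw": -1, "dx": 0, "dy": 0, "dz": 0, "twist": 0}]'

```text
t: 8.15
eef_pos: [0.5368, -0.2156, 0.132]
ee_rot: [3.136, 0.001, -1.392]
force: [-15.1, -1.4, 7.5]
width: 0.0158
gripper_force: 35.0
```

Emit:
move_arm --increments '[{"jaw": -1, "dx": 0, "dy": -0.001, "dz": 0, "twist": 0}, {"jaw": -1, "dx": 0, "dy": -0.001, "dz": 0, "twist": 0}, {"jaw": -1, "dx": 0, "dy": 0, "dz": 0, "twist": 0}, {"jaw": -1, "dx": 0, "dy": 0, "dz": 0, "twist": 0}, {"jaw": -1, "dx": 0, "dy": 0, "dz": 0, "twist": 0}]'

```text
t: 8.57
eef_pos: [0.537, -0.2156, 0.132]
ee_rot: [3.133, 0.002, -1.392]
force: [-21.0, -1.9, 13.2]
width: 0.0157
gripper_force: 35.0
```

```bash
python3 - <<'E'
from h import *
im=arm.grab_frame("scene"); cv2.imwrite("pics/s1.png",cv2.resize(im[170:320,190:350],None,fx=4.5,fy=4,interpolation=cv2.INTER_CUBIC))
E
```

```text
(no output)
```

View pics/s1.png

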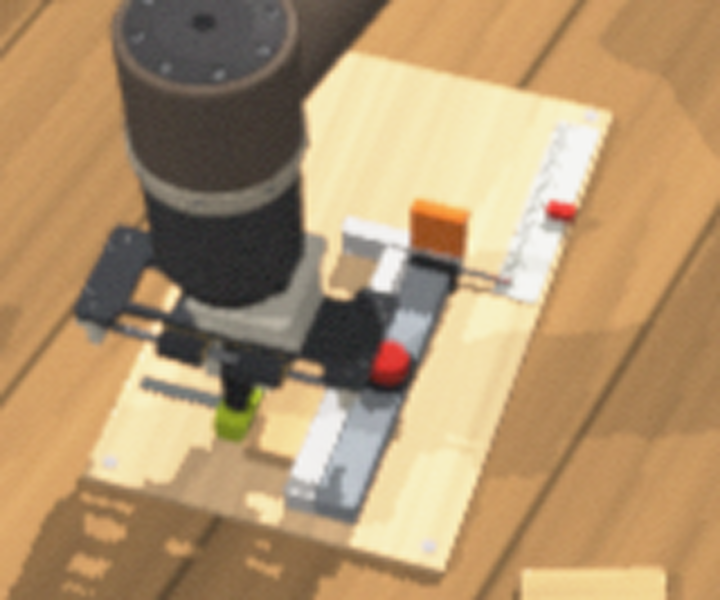

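The crop shows the green jaw at (237,415) pressing the batten flush along the fence. I'll relax the push, release and rise.

Emit:
move_arm --increments '[{"jaw": -1, "dx": 0, "dy": 0.002, "dz": 0, "twist": 0}, {"jaw": -1, "dx": 0, "dy": 0.0015, "dz": 0, "twist": 0}, {"jaw": 0.1, "dx": 0, "dy": 0, "dz": 0, "twist": 0}, {"jaw": 0.1, "dx": 0, "dy": 0, "dz": 0, "twist": 0}, {"jaw": 0.1, "dx": 0, "dy": 0, "dz": 0, "twist": 0}, {"jaw": 0.1, "dx": 0, "dy": 0, "dz": 0, "twist": 0}, {"jaw": 0.1, "dx": 0, "dy": 0, "dz": 0, "twist": 0}, {"jaw": 0.1, "dx": 0, "dy": 0, "dz": -0.02, "twist": 0}, {"jaw": 0.1, "dx": 0, "dy": 0, "dz": -0.03, "twist": 0}, {"jaw": -1, "dx": 0, "dy": 0, "dz": -0.02, "twist": 0}, {"jaw": -1, "dx": 0, "dy": 0, "dz": 0, "twist": 0}]'

```text
t: 9.53
eef_pos: [0.5407, -0.216, 0.207]
ee_rot: [-3.134, -0.003, -1.39]
force: [-0.1, -0.6, 1.3]
width: 0.0397
gripper_force: 0.0
```

Emit:
move_arm --increments '[{"jaw": -1, "dx": -0.015, "dy": -0.0275, "dz": 0, "twist": 0}, {"jaw": -1, "dx": -0.015, "dy": -0.0275, "dz": 0, "twist": 0}, {"jaw": -1, "dx": -0.015, "dy": -0.0275, "dz": 0, "twist": 0}, {"jaw": -1, "dx": 0, "dy": 0, "dz": 0, "twist": 0}, {"jaw": -1, "dx": 0, "dy": 0, "dz": 0.02, "twist": 0}, {"jaw": -1, "dx": 0, "dy": 0, "dz": 0.02, "twist": 0}, {"jaw": -1, "dx": 0, "dy": 0, "dz": 0.02, "twist": 0}, {"jaw": -1, "dx": 0, "dy": 0, "dz": 0, "twist": 0}, {"jaw": -1, "dx": 0, "dy": 0, "dz": 0, "twist": 0}]'

```text
t: 10.28
eef_pos: [0.6108, -0.1564, 0.1412]
ee_rot: [3.139, 0.0, -1.391]
force: [0.6, 0.3, 1.5]
width: 0.0003
gripper_force: 0.0
```

Emit:
move_arm --increments '[{"jaw": -1, "dx": 0, "dy": -0.003, "dz": 0, "twist": 0}, {"jaw": -1, "dx": 0, "dy": 0, "dz": 0.002, "twist": 0}, {"jaw": -1, "dx": 0, "dy": 0, "dz": 0.002, "twist": 0}, {"jaw": -1, "dx": 0, "dy": 0, "dz": 0.002, "twist": 0}, {"jaw": -1, "dx": 0, "dy": 0, "dz": 0.002, "twist": 0}, {"jaw": -1, "dx": 0, "dy": 0, "dz": 0.002, "twist": 0}, {"jaw": -1, "dx": 0, "dy": 0, "dz": 0.002, "twist": 0}, {"jaw": -1, "dx": 0, "dy": 0, "dz": 0, "twist": 0}, {"jaw": -1, "dx": 0, "dy": 0, "dz": 0, "twist": 0}]'

```text
t: 11.03
eef_pos: [0.6141, -0.1559, 0.13]
ee_rot: [3.141, -0.0, -1.391]
force: [0.3, 0.6, 0.7]
width: 0.0004
gripper_force: 0.3
```

Emit:
move_arm --increments '[{"jaw": -1, "dx": 0, "dy": 0, "dz": 0.001, "twist": 0}, {"jaw": -1, "dx": 0, "dy": 0, "dz": 0.001, "twist": 0}, {"jaw": -1, "dx": 0, "dy": 0, "dz": 0.001, "twist": 0}, {"jaw": -1, "dx": 0, "dy": 0, "dz": 0.001, "twist": 0}, {"jaw": -1, "dx": 0, "dy": 0, "dz": 0, "twist": 0}, {"jaw": -1, "dx": 0, "dy": 0, "dz": 0, "twist": 0}]'

```text
t: 11.53
eef_pos: [0.6142, -0.1559, 0.1278]
ee_rot: [-3.141, -0.001, -1.39]
force: [-4.7, 2.7, 12.8]
width: 0.0006
gripper_force: 7.0
```

Emit:
move_arm --increments '[{"jaw": -1, "dx": 0, "dy": 0, "dz": -0.02, "twist": 0}, {"jaw": 0.3, "dx": 0, "dy": 0, "dz": -0.03, "twist": 0}, {"jaw": 0.3, "dx": 0, "dy": 0, "dz": -0.03, "twist": 0}, {"jaw": 0.3, "dx": 0, "dy": 0, "dz": 0, "twist": 0}, {"jaw": 0.3, "dx": -0.0367, "dy": 0, "dz": 0, "twist": 0}, {"jaw": 0.3, "dx": -0.0367, "dy": -0.002, "dz": 0, "twist": 0}, {"jaw": 0.3, "dx": -0.0367, "dy": 0, "dz": 0, "twist": 0}]'

```text
t: 12.12
eef_pos: [0.5959, -0.0466, 0.2058]
ee_rot: [3.141, 0.0, -1.393]
force: [0.5, 0.5, -0.3]
width: 0.0348
gripper_force: 0.0
```

Emit:
move_arm --increments '[{"jaw": 0.3, "dx": 0, "dy": 0, "dz": 0, "twist": 0.121}, {"jaw": 0.3, "dx": 0, "dy": 0, "dz": 0, "twist": 0.121}, {"jaw": 0.3, "dx": 0, "dy": 0, "dz": 0, "twist": 0.121}, {"jaw": 0.3, "dx": 0, "dy": 0, "dz": 0, "twist": 0.121}, {"jaw": 0.3, "dx": 0, "dy": 0, "dz": 0, "twist": 0.121}, {"jaw": 0.3, "dx": 0, "dy": 0, "dz": 0, "twist": 0.121}, {"jaw": 0.3, "dx": 0, "dy": 0, "dz": 0, "twist": 0.121}, {"jaw": 0.3, "dx": 0, "dy": 0, "dz": 0, "twist": 0.121}, {"jaw": 0.3, "dx": 0, "dy": 0, "dz": 0, "twist": 0.121}, {"jaw": 0.3, "dx": 0, "dy": 0, "dz": 0, "twist": 0.121}, {"jaw": 0.3, "dx": 0, "dy": 0, "dz": 0, "twist": 0.121}, {"jaw": 0.3, "dx": 0, "dy": 0, "dz": 0, "twist": 0.121}]'

```text
t: 13.12
eef_pos: [0.5961, -0.0473, 0.2057]
ee_rot: [3.141, -0.001, -2.849]
force: [-0.0, 0.5, -0.3]
width: 0.0572
gripper_force: 0.0
```

Emit:
move_arm --increments '[{"jaw": 0.3, "dx": 0, "dy": 0, "dz": 0, "twist": 0.119}, {"jaw": 0.3, "dx": 0, "dy": 0, "dz": 0, "twist": 0}, {"jaw": 0.3, "dx": 0, "dy": 0, "dz": 0, "twist": 0}]'

```text
t: 13.37
eef_pos: [0.5962, -0.0473, 0.2058]
ee_rot: [3.142, -0.001, -2.958]
force: [0.1, 0.9, 0.4]
width: 0.0573
gripper_force: 0.0
```

```bash
python3 - <<'E'
from h import *
for c in("scene","top"):
    im=arm.grab_frame(c)
    if c=="scene": cv2.imwrite("pics/s2.png",cv2.resize(im[170:320,190:350],None,fx=4.5,fy=4,interpolation=cv2.INTER_CUBIC))
    for n in["batten","stop_grip","pointer_tip","rider_tip","lock_top","jaw_grip"]:
        print(c,n,[(np.round(d["position"],4).tolist(),round(d["score"],2)) for d in arm.pinpoint(c,n)[:3]])
E
```

```text
scene batten [([0.5622, -0.1893, 0.0114], 0.86), ([0.2489, -0.2666, -0.0006], 0.75), ([0.8139, -0.2363, 0.0006], 0.59)]
scene stop_grip [([0.612, -0.1553, 0.0608], 0.56), ([0.5963, -0.0482, 0.0858], 0.48)]
scene pointer_tip [([0.6468, -0.0395, 0.0215], 0.52)]
scene rider_tip [([0.6378, 0.0336, 0.0228], 0.42)]
scene lock_top [([0.6101, -0.1546, 0.0633], 0.66)]
scene jaw_grip [([0.5396, -0.2139, 0.0795], 0.5)]
top batten [([0.5606, -0.191, 0.0114], 0.86), ([0.8093, -0.2418, 0.0014], 0.83), ([0.2534, -0.2708, 0.001], 0.6)]
top stop_grip [([0.5932, -0.0475, 0.0868], 0.52), ([0.5182, -0.4926, 0.0027], 0.37)]
top pointer_tip []
top rider_tip []
top lock_top [([0.6171, -0.1594, 0.0583], 0.56), ([0.5965, -0.0436, 0.0843], 0.29)]
top jaw_grip [([0.5343, -0.2178, 0.0857], 0.52), ([0.5931, -0.0462, 0.0905], 0.19)]
```

View pics/s2.png

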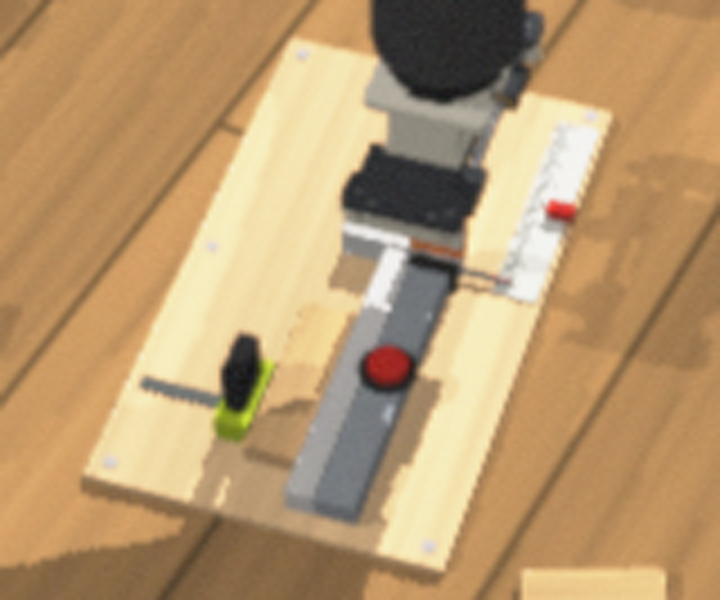

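The batten is flush to the fence and the button at (388,367) is seated in its collar. Next is the orange paddle.

Emit:
move_arm --increments '[{"jaw": 0.3, "dx": 0, "dy": 0, "dz": 0.025, "twist": 0}, {"jaw": 0.3, "dx": 0, "dy": 0, "dz": 0.025, "twist": 0}, {"jaw": 0.3, "dx": 0, "dy": 0, "dz": 0.021, "twist": 0}, {"jaw": 0.3, "dx": 0, "dy": 0, "dz": 0, "twist": 0}, {"jaw": -1, "dx": 0, "dy": 0, "dz": 0, "twist": 0}, {"jaw": -1, "dx": 0, "dy": 0, "dz": 0, "twist": 0}, {"jaw": -1, "dx": 0, "dy": 0, "dz": 0, "twist": 0}, {"jaw": -1, "dx": 0, "dy": 0, "dz": 0, "twist": 0}, {"jaw": -1, "dx": 0, "dy": 0, "dz": 0, "twist": 0}, {"jaw": -1, "dx": 0, "dy": 0, "dz": 0, "twist": 0}, {"jaw": -1, "dx": 0, "dy": 0, "dz": 0, "twist": 0}, {"jaw": -1, "dx": 0, "dy": 0, "dz": 0, "twist": 0}]' --force 40

```text
t: 15.07
eef_pos: [0.5964, -0.0461, 0.1357]
ee_rot: [3.14, 0.001, -2.962]
force: [-2.5, 8.6, 3.6]
width: 0.0138
gripper_force: 40.0
```

Emit:
move_arm --increments '[{"jaw": -1, "dx": 0, "dy": 0, "dz": 0, "twist": 0}, {"jaw": -1, "dx": 0, "dy": 0, "dz": 0, "twist": 0}, {"jaw": -1, "dx": 0, "dy": 0, "dz": 0, "twist": 0}, {"jaw": -1, "dx": 0, "dy": 0, "dz": 0, "twist": 0}]'

```text
t: 15.4
eef_pos: [0.5964, -0.046, 0.1357]
ee_rot: [3.14, 0.001, -2.961]
force: [-3.3, 7.0, 4.0]
width: 0.0138
gripper_force: 40.0
```

Emit:
move_arm --increments '[{"jaw": -1, "dx": 0, "dy": 0.003, "dz": 0, "twist": 0}, {"jaw": -1, "dx": 0, "dy": 0.006, "dz": 0, "twist": 0}, {"jaw": -1, "dx": 0, "dy": 0.006, "dz": 0, "twist": 0}, {"jaw": -1, "dx": 0, "dy": 0.006, "dz": 0, "twist": 0}, {"jaw": -1, "dx": 0, "dy": 0.006, "dz": 0, "twist": 0}, {"jaw": -1, "dx": 0, "dy": 0.006, "dz": 0, "twist": 0}, {"jaw": -1, "dx": 0, "dy": 0.006, "dz": 0, "twist": 0}, {"jaw": -1, "dx": 0, "dy": 0.006, "dz": 0, "twist": 0}, {"jaw": -1, "dx": 0, "dy": 0.006, "dz": 0, "twist": 0}, {"jaw": -1, "dx": 0, "dy": 0.006, "dz": 0, "twist": 0}, {"jaw": -1, "dx": 0, "dy": 0.005, "dz": 0, "twist": 0}, {"jaw": -1, "dx": 0, "dy": 0.003, "dz": 0, "twist": 0}]'

```text
t: 16.4
eef_pos: [0.5849, 0.0162, 0.1356]
ee_rot: [-3.14, 0.0, -2.961]
force: [1.5, -6.7, 2.0]
width: 0.014
gripper_force: 40.0
```

```bash
cat > look.py <<'E'
from h import *
import sys
k=sys.argv[1]
a=.18;ey=np.array([-np.sin(a),np.cos(a)]);o=np.array([.5434,-.1197])
print(arm.get_state()["eef_pos"], (arm.get_state()["eef_pos"][:2]-o)@ey, arm.get_state()["force"])
for c in("scene","top"):
    im=arm.grab_frame(c)
    u,v=proj(c,[[.640,.030,.02]])[0].astype(int); x0,y0=u-24,v-18
    cv2.imwrite(f"pics/{c}{k}.png",cv2.resize(im[y0:y0+36,x0:x0+48],None,fx=16,fy=16,interpolation=cv2.INTER_CUBIC)); print(c,"crop origin",x0,y0)
    for n in["pointer_tip","rider_tip"]:
        print(c,n,[(np.round(d["position"],4).tolist(),round(float((d["position"][:2]-o)@ey),4),round(d["score"],2)) for d in arm.pinpoint(c,n)[:2]])
E
python3 look.py 3
```

```text
[0.5849098  0.01620254 0.13562162] 0.1262753793053084 [ 1.54389205 -6.68068434  1.95058393]
scene crop origin 285 205
scene pointer_tip []
scene rider_tip []
top crop origin 234 166
top pointer_tip [([0.617, -0.1574, 0.0569], -0.0503, 0.56)]
top rider_tip []
```

View pics/scene3.png

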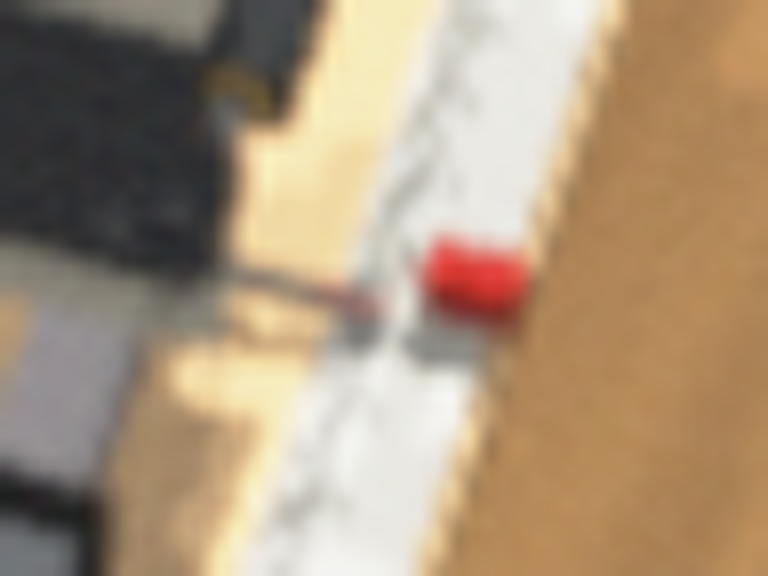

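The scene crop shows the pointer tip at (380,303) and the rider body at (425–525, 240–320). The pointer is a few mm short of the rider.

View pics/top3.png

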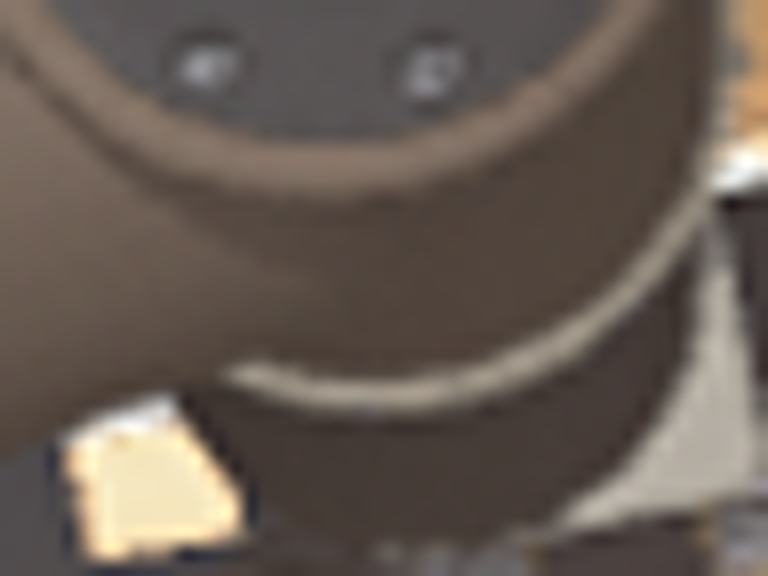

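```bash
cat > meas.py <<'E'
from h import *
import sys
a=.18;R=np.array([[np.cos(a),-np.sin(a)],[np.sin(a),np.cos(a)]]);o=np.array([.5434,-.1197])
def jig(c,uv,z): return ((plane(c,uv,z)[:,:2]-o)@R)*1000
def red(c,im):
    b,g,r=[im[...,k].astype(float) for k in range(3)]; w=np.clip(r-1.0*np.maximum(g,b)-60,0,None)
    u,v=proj(c,[[.638,.034,.022]])[0].astype(int); m=np.zeros_like(w); m[v-9:v+10,u-9:u+10]=1; w=w*m
    # keep largest blob
    n,l,s,_=cv2.connectedComponentsWithStats((w>0).astype(np.uint8)); w=w*(l==1+np.argmax(s[1:,4])); w=np.minimum(w,60)
    V,U=np.mgrid[:w.shape[0],:w.shape[1]]; return np.array([(w*U).sum(),(w*V).sum()])/w.sum(),(w>0).sum()
def model(c,y,x=134,h=(14,28)):   # rider box silhouette centroid
    P=np.array([[x+sx*10,y+sy*6,z] for sx in(-1,1) for sy in(-1,1) for z in h])/1000
    W=np.c_[P[:,:2]@R.T+o,P[:,2]]; hl=cv2.convexHull(proj(c,W).astype(np.float32)*16); M=cv2.moments(hl); return np.array([M["m10"],M["m01"]])/M["m00"]/16
def rider(c,im):
    uv,n=red(c,im); s=least_squares(lambda p:model(c,p[1],p[0])-uv,[134,136]); return uv,n,s.x
if __name__=="__main__":
    for f in("scene0","top0"):
        print(f,*rider(f[:-1],cv2.imread(f"pics/{f}.png")))
    for c in("scene","top"): print("now",c,*rider(c,arm.grab_frame(c)))
    C=lambda c,x0,y0,pts:np.array([[x0+(x+.5)/16-.5,y0+(y+.5)/16-.5] for x,y in pts])
    print("pointer scene",jig("scene",C("scene",285,205,[(260,277),(340,295),(380,303)]),.020))
E
python3 meas.py
```

```text
scene0 [314.32630691 221.92748735] 27 [134. 136.]
top0 [256.03556658 180.4210091 ] 25 [134. 136.]
now scene [314.32560137 221.90034364] 29 [134. 136.]Traceback (most recent call last):
  File "meas.py", line 19, in <module>
    for c in("scene","top"): print("now",c,*rider(c,arm.grab_frame(c)))
                                            ~~~~~^^^^^^^^^^^^^^^^^^^^^
  File "meas.py", line 15, in rider
    uv,n=red(c,im); s=least_squares(lambda p:model(c,p[1],p[0])-uv,[134,136]); return uv,n,s.x
         ~~~^^^^^^
  File "meas.py", line 9, in red
    n,l,s,_=cv2.connectedComponentsWithStats((w>0).astype(np.uint8)); w=w*(l==1+np.argmax(s[1:,4])); w=np.minimum(w,60)
                                                                                ~~~~~~~~~^^^^^^^^^
    return _wrapfunc(a, 'argmax', axis=axis, out=out, **kwds)
    return bound(*args, **kwds)
ValueError: attempt to get argmax of an empty sequence
```

```bash
sed -i 's/,\[134,136\])/,[134,136],diff_step=1e-2)/; s/for c in("scene","top"): print("now"/for c in("scene",): print("now"/' meas.py; python3 meas.py
```

```text
scene0 [314.32630691 221.92748735] 27 [134.67852    138.27763038]
top0 [256.03556658 180.4210091 ] 25 [134.98173608 134.89988324]
now scene [314.34075342 221.91181507] 29 [134.70669808 138.34947135]
pointer scene [[ 92.69738969 125.67306809]
 [109.31932562 126.56560165]
 [117.54770138 127.23875436]]
```

Emit:
move_arm --increments '[{"jaw": -1, "dx": 0, "dy": 0.003, "dz": 0, "twist": 0}, {"jaw": -1, "dx": 0, "dy": 0.003, "dz": 0, "twist": 0}, {"jaw": -1, "dx": 0, "dy": 0.003, "dz": 0, "twist": 0}, {"jaw": -1, "dx": 0, "dy": 0, "dz": 0, "twist": 0}, {"jaw": -1, "dx": 0, "dy": 0, "dz": 0, "twist": 0}]'

```text
t: 17.27
eef_pos: [0.5832, 0.0252, 0.1356]
ee_rot: [-3.141, 0.0, -2.962]
force: [-0.8, -4.2, 5.7]
width: 0.0135
gripper_force: 40.0
```

```bash
python3 look.py 4
```

```text
[0.58324746 0.0251665  0.13560509] 0.13539212069893494 [-0.79823221 -4.16724541  5.73234186]
scene crop origin 285 205
scene pointer_tip []
scene rider_tip [([0.6392, 0.0357, 0.0205], 0.1357, 0.53)]
top crop origin 234 166
top pointer_tip [([0.5395, -0.2199, 0.0846], -0.0979, 0.34)]
top rider_tip []
```

View pics/scene4.png

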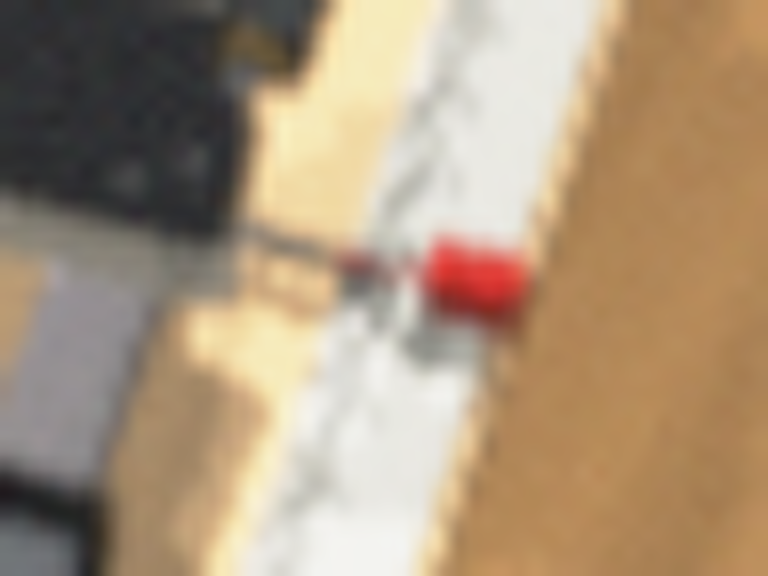

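```bash
python3 - <<'E'
from meas import *
im=arm.grab_frame("scene").astype(int)
print("redness rows 218-225, cols 303-313"); print((im[218:226,303:314,2]-im[218:226,303:314,:2].mean(-1)).astype(int))
print("gray"); print(im[218:226,303:314].mean(-1).astype(int))
for y in(134,135.4,137):
    P=np.array([[x,y,20] for x in(90,118,120,124)])/1000; print(y,proj("scene",np.c_[P[:,:2]@R.T+o,P[:,2]]).round(2).tolist())
E
```

```text
redness rows 218-225, cols 303-313
[[ 49  49  50  47  34  11   6   4   4   4   5]
 [ 51  53  51  45  28  10   8   4   8  31  32]
 [ 23  27  45  52  31  15   8  11  28 102 106]
 [ 50  40  41  46  37  28  26  37  68 147 156]
 [ 55  54  53  25  12  20  29  35  79 141 149]
 [ 59  58  51  15   6   6   8  10  42  87 107]
 [ 58  53  38   9   6   6   5   7  22  47  66]
 [ 49  43  19   4   3   6   5   6   7  18  25]]
gray
[[206 207 205 208 215 211 192 218 229 229 228]
 [178 184 197 202 207 197 199 219 223 204 208]
 [129 140 161 167 175 171 192 190 201 155 154]
 [167 154 146 123 119 130 163 167 163 128 117]
 [191 191 182 124 103 122 146 186 138 103  96]
 [173 185 182 141 124 139 162 211 136  81  76]
 [171 171 184 190 193 152 179 211 135  96  83]
 [206 207 215 218 218 181 191 190 139 126 122]]
134 [[300.72, 219.55], [309.0, 221.81], [309.59, 221.98], [310.78, 222.3]]
135.4 [[300.84, 219.2], [309.12, 221.46], [309.71, 221.63], [310.9, 221.95]]
137 [[300.98, 218.81], [309.26, 221.06], [309.85, 221.23], [311.03, 221.55]]
```

Emit:
move_arm --increments '[{"jaw": -1, "dx": 0, "dy": 0.001, "dz": 0, "twist": 0}, {"jaw": -1, "dx": 0, "dy": 0, "dz": 0, "twist": 0}, {"jaw": -1, "dx": 0, "dy": 0, "dz": 0, "twist": 0}, {"jaw": -1, "dx": 0, "dy": 0, "dz": 0, "twist": 0}, {"jaw": -1, "dx": 0, "dy": 0, "dz": 0, "twist": 0}, {"jaw": -1, "dx": 0, "dy": 0, "dz": 0, "twist": 0}]'

```text
t: 18.12
eef_pos: [0.5831, 0.0259, 0.1356]
ee_rot: [-3.141, 0.0, -2.962]
force: [-0.3, -4.8, 5.8]
width: 0.0138
gripper_force: 40.0
```

```bash
python3 - <<'E'
from meas import *
im=arm.grab_frame("scene"); g=im.astype(int)
print((g[218:226,303:314,2]-g[218:226,303:314,:2].mean(-1)).astype(int)); print(g[218:226,300:311].mean(-1).astype(int))
for n in["pointer_tip","rider_tip","batten","jaw_grip","lock_top"]: print(n,[(np.r_[R.T@(d["position"][:2]-o),d["position"][2]]*1000).round(1).tolist() for d in arm.pinpoint("scene",n)[:3]])
s=arm.get_state(); print(s["t"],s["eef_pos"],s["gripper_force"],s["force"])
E
```

```text
[[ 51  51  51  48  35  11   7   5   5   6   5]
 [ 44  51  52  48  32  12   6   5   8  30  32]
 [ 23  20  31  48  36  25  17  12  27 103 105]
 [ 52  50  40  42  39  37  33  33  67 147 153]
 [ 55  50  53  28  10   9  20  29  78 140 146]
 [ 58  52  52  15   3   5   6  12  43  85 109]
 [ 51  51  39   8   6   5   6   8  21  44  63]
 [ 38  34  20   6   4   6   6   6   8  17  23]]
[[135 180 190 198 205 204 208 213 210 190 216]
 [115 133 147 163 178 187 199 201 197 197 215]
 [147 144 146 126 121 137 159 160 162 169 183]
 [157 170 194 175 163 151 144 125 116 132 151]
 [141 164 196 195 205 186 154 123 138 139 181]
 [173 168 173 180 201 184 147 145 165 165 210]
 [202 202 202 203 200 186 191 204 190 183 209]
 [210 220 220 220 221 217 218 224 205 195 187]]
pointer_tip []
rider_tip [[121.9, 136.4, 21.4]]
batten [[5.9, -72.1, 8.9], [-314.7, -97.3, -2.6], [239.3, -164.4, -2.2]]
jaw_grip [[-21.2, -94.1, 81.5]]
lock_top [[59.7, -45.3, 64.3]]
18.4167 [0.58307876 0.02593979 0.13558475] 40.00973045825958 [-0.77206049 -5.56564857  4.6206901 ]
```

```bash
python3 - <<'E'
from h import *
im=arm.grab_frame("scene"); cv2.imwrite("pics/s5.png",cv2.resize(im[225:300,225:305],None,fx=8,fy=8,interpolation=cv2.INTER_CUBIC))
E
```

```text
(no output)
```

View pics/s5.png

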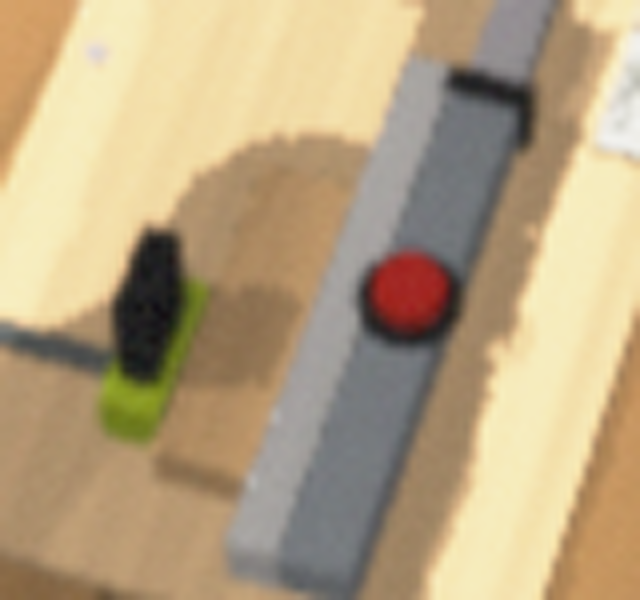

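The batten at (250,300) lies flush and square between the jaw and the fence, and the button at (410,290) is down. I'm handing the job in.

```bash
python3 -c "
from station import arm
print(arm.job_done())"
```

```text
the job is handed in; nothing more can be done
None
```

I handed the job in with the batten clamped square against the fence, the lock button fully down, and the gripper holding the stop with its pointer within about 1 mm of the rider as measured in the scene camera; the hand-in gave no verdict.

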